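# Reset the lamp-house interlock by cycling its push-push hatch

### The arm

A 7-joint arm with a two-finger parallel gripper is mounted at the origin on the work surface. World frame = base frame: x ahead of the robot, y to its left, z up, the work surface at z = 0. Lengths are in m, angles in rad, forces in N, time in s.
With the tool pointing down it reaches from about 0.425 to 0.95 m from the base axis. Payload 4.7 kg.
Tool frame: the origin (TCP) lies midway between the tips of the shut fingers; the grasp point (between the pads) lies 19 mm behind it; z points along the fingers, y is the direction in which the jaws open and shut (so a half turn about z gives the same grasp; the last joint's range is limited). The gripper opens to 87 mm and grips with 3 to 60 N. Pads are 19 mm wide; open, the fingers measure 117 mm over their backs; the gripper's body (75 mm by 190 mm) begins 51 mm behind the grasp point.
Start: joints at [1.232, 0.469, -0.049, 1.532, 0.024, 1.141, -0.082], TCP at [0.206, -0.643, 0.223] pointing down, gripper open.
Joint ranges: [-2.59, 2.59], [-0.33, 1.99], [-1.39, 1.29], [0.1, 2.45], [-1.04, 4.18], [0.21, 1.99], [-2.66, 2.66]. Speed limits (rad/s): [2.57, 2.57, 3.14, 3.14, 3.14, 3.14, 3.14].

### API

Orientations are given as a unit quaternion [w, x, y, z].
In Python, from workcell import move_to, line_to, set_joints, gripper_to, sleep, inverse_kinematics, read_camera, Unreachable, finish_job, read_time_s, read_joints, read_dq, read_joint_efforts, read_tool_pos, read_eef_rot, read_wrist_force, read_torque, read_width gives the robot as it stands. Calls block until the motion is done:
- move_to(position, orientation): joint-space move of the TCP to a pose.
- line_to(position, attitude=None, max_speed=0.15, contact_N=None): straight line of the TCP; attitude=None keeps the orientation; max_speed is the mean speed in m/s. With contact_N (N) it stops when the force on the tool has changed by that much, and returns True; else False.
- set_joints(angles): joint-space move.
- gripper_to(opening, strength=None): opening from 0.0 (shut) to 1.0 (fully open); strength is the grip in N (None keeps the last); returns when the fingers have stopped.
- sleep(seconds).
- inverse_kinematics(position, orientation): joint angles nearest the present ones, or None.
- read_camera(name): name is "scene" or "top" or "wrist"; returns a dict with "frame" (384x512x3 uint8, red, green, blue), "intrinsics" (3x3 intrinsics, pixels), "eye" and "attitude" of the camera in the world; the wrist camera has in their place "tool_from_camera" (4x4, takes a point from camera to tool coordinates, whose origin is the TCP and whose axes are the flange's). Camera axes: x right, y down, z forward; pixel columns grow to the right and rows downward; lengths in m; the calibration is good to about 2 mm. A picture is of the moment at which its call begins: read the wrist's pose just before it. There is no depth.
A pose or a line that the arm cannot do raises Unreachable and nothing moves.
- finish_job(): hands the job in, once; it reports no verdict.
Readings, each from a call of its own:
- read_time_s(): time.
- read_joints(): joint angles.
- read_dq(): joint speeds.
- read_joint_efforts(): joint torques, N m.
- read_tool_pos(): TCP position.
- read_eef_rot(): TCP orientation.
- read_wrist_force(): force on the tool from outside, world axes, zero at the start.
- read_torque(): the same for the moment, N m.
- read_width(): opening from 0.0 (shut) to 1.0 (fully open).
Only numpy, scipy, OpenCV 4.12 (cv2) and the standard library are available. Lean on these libraries where they do the work, as an engineer would, in place of code of your own. Each camera call takes 0.05 s, during which the arm holds its last target.

### The job

The microscope lamp has tripped out; reset its safety interlock by cycling the hatch on top of the lamp house, the white housing with the cooling fins and the short light tube. Press that hatch down once so that its push-push latch lets go, take the hand off so that it springs fully up and stands open by itself for a moment, then press it down again until it latches shut and let go. Leave the hatch of the plain white supply box shut.

Things in the scene. Friction and masses are not known exactly. Their poses are not given: they have to be found in the camera images.
- lamp_house: Fixed white housing 160 (x) x 140 (y) x 100 mm high, seven metal cooling fins on its +x end, a dark light tube 40 mm across sticking out 34 mm from its +y side. Origin: centre of its underside, z up; the hatch hinge is at x = 42 mm, along y, 104 mm up. Yaw within 23 degrees. Left or right at random; the supply box is on the other side.
- lamp_hatch (a joint): Angle (rad) of its hatch: 0 latched shut (start), 0.5 sprung fully open (up), -0.1 pressed to the hard stop. From shut, press 0.08 or more below shut and let go: it springs up in 0.4 s. From open (after rising past 0.35), press as deep below shut and let go: it latches at 0. A press under 0.05 does nothing. The spring takes 3 to 4 N at the press point, the stop more: press to 8 N.
- lamp_hatch_press (a point): Press point on the lamp house hatch, a bare metal panel 100 (x) x 60 (y) x 16 mm: on its top, mid-width, by three small ridges, 80 mm from the hinge, 22 mm from the free (-x) edge. Moves with the hatch: 112 mm above the table when shut, 12 mm proud of the housing; about 149 mm when open and 14 mm nearer the hinge; 104 mm at the hard stop, 106 where the latch has tripped.
- supply_hatch (a joint): Angle of the same kind of hatch on the supply box: a white housing of the same size without fins or tube, on the other side of the table. Same latch, same values; 0 = latched shut (start). It is to stay shut.

How it is judged:
By the outcome, as a careful person would: the job done as asked, in the order asked, and still so for the second after the job is handed in, with the robot touching nothing.
It also fails if it takes over 38 s, if anything falls off the work surface, if the arm or the gripper's body presses on something with over 40 N, if the wrist force passes 120 N, or if a joint passes its speed limit or range.

## Working session

There is one attempt and no reset: what is moved stays moved. The work goes in short steps, each a Python script; the robot and the scene stay as the last script left them, time stands still between calls to the robot, and variables do not carry over. Pictures are saved under pics/ and viewed, and the job is handed in when it is done.

```bash
mkdir -p pics; python3 - <<'E'
from workcell import *
import cv2,json,numpy as np
for n in ("top","scene"):
    c=read_camera(n); cv2.imwrite(f"pics/{n}0.png",cv2.cvtColor(c["frame"],cv2.COLOR_RGB2BGR))
    print(n,c["intrinsics"],c["eye"],c["attitude"])
print(read_time_s(),read_tool_pos(),read_eef_rot())
E
```

```text
top [[449.40820077   0.         253.06581696]
 [  0.         449.40820077 192.70138004]
 [  0.           0.           1.        ]] [0.33943474 0.00255894 1.22007859] [ 0.06048829 -0.69674556  0.71056644 -0.07734414]
scene [[359.15104944   0.         256.72624094]
 [  0.         359.15104944 190.89727253]
 [  0.           0.           1.        ]] [ 0.9540693  -0.37520298  0.74383889] [-0.30527854  0.85756102  0.39237682 -0.13203991]
0.1 [ 0.20561146 -0.64233391  0.22155971] [-9.07387161e-04  9.88025805e-01  1.54285930e-01 -1.90304952e-04]
```

View pics/top0.png

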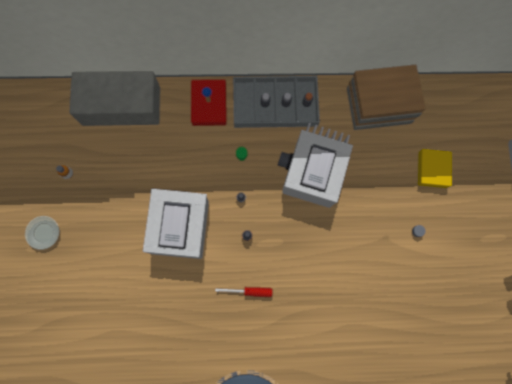

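View pics/scene0.png

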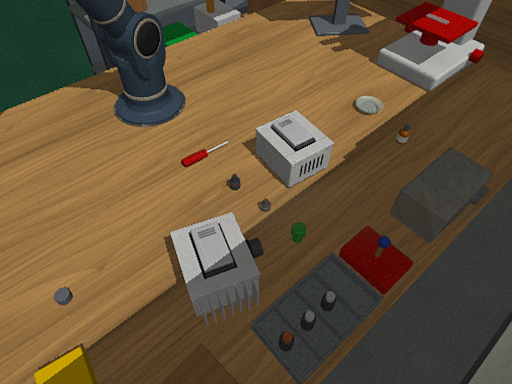

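```bash
python3 - <<'E'
import cv2
a=cv2.imread("pics/top0.png")[115:215,270:360]; cv2.imwrite("pics/topz.png",cv2.resize(a,None,fx=6,fy=6,interpolation=cv2.INTER_CUBIC))
a=cv2.imread("pics/scene0.png")[205:325,165:270]; cv2.imwrite("pics/scz.png",cv2.resize(a,None,fx=5,fy=5,interpolation=cv2.INTER_CUBIC))
E
```

```text
(no output)
```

View pics/topz.png

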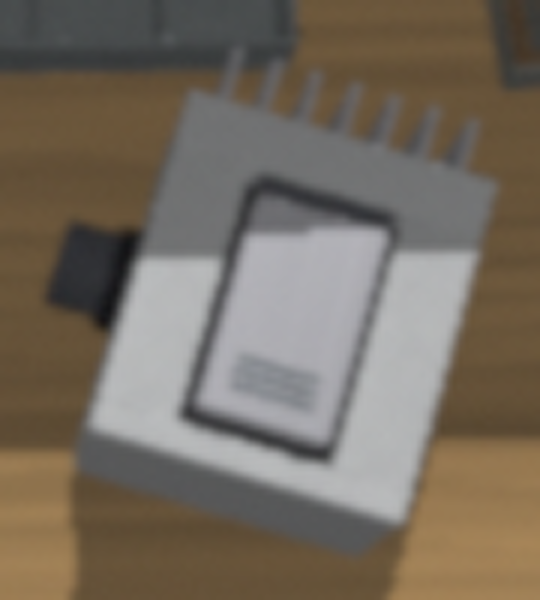

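View pics/scz.png

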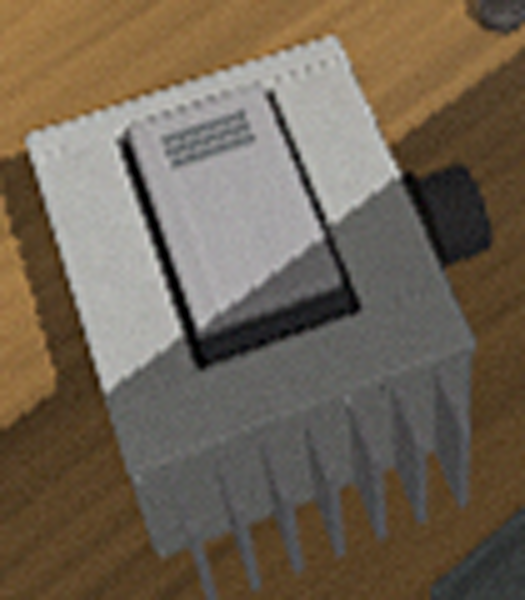

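```bash
cat > h.py <<'E'
import numpy as np
from scipy.spatial.transform import Rotation as R
from workcell import *
def ray(c,uv,z):
    q=c["attitude"]; r=R.from_quat([q[1],q[2],q[3],q[0]])
    d=r.apply(np.linalg.inv(c["intrinsics"])@[uv[0],uv[1],1]); e=np.array(c["eye"])
    return e+d*(z-e[2])/d[2]
E
python3 - <<'E'
from h import *
np.set_printoptions(precision=4,suppress=True)
t=read_camera("top"); s=read_camera("scene")
f=lambda u,k,o:((u[0]+.5)/k-.5+o[0],(u[1]+.5)/k-.5+o[1])
T=[ray(t,f(u,6,(270,115)),.1) for u in [(190,92),(497,183),(405,525),(90,430)]]
S=[ray(s,f(u,5,(165,205)),.1) for u in [(473,347),(135,475),(30,130),(338,38)]]
for P in (T,S):
    P=np.array(P); print(P[:,:2],P.mean(0)); print(np.linalg.norm(P-np.roll(P,-1,0),axis=1))
    ax=(P[0]+P[1]-P[2]-P[3]); yaw=np.arctan2(ax[1],ax[0]); a2=P[0]+P[3]-P[1]-P[2]
    print("yaw",np.degrees(yaw),np.degrees(np.arctan2(a2[1],a2[0]))-90)
    print("press",P.mean(0)[:2]+(-.038)*np.array([np.cos(yaw),np.sin(yaw)]))
print("ridges",ray(t,f((274,381),6,(270,115)),.112),ray(s,f((209,138),5,(165,205)),.112))
print(read_joints())
E
```

```text
[[ 0.7262 -0.1566]
 [ 0.6828 -0.2887]
 [ 0.5327 -0.2397]
 [ 0.5761 -0.1075]] [ 0.6294 -0.1981  0.1   ]
[0.139  0.1579 0.1391 0.1579]
yaw -18.089025936507678 -18.17795969199632
press [ 0.5933 -0.1863]
[[ 0.7279 -0.1604]
 [ 0.6849 -0.2888]
 [ 0.5319 -0.2365]
 [ 0.5791 -0.1084]] [ 0.631  -0.1985  0.1   ]
[0.1354 0.1617 0.1365 0.1577]
yaw -19.06871736496042 -19.372950420651804
press [ 0.595  -0.1861]
ridges [ 0.5934 -0.1851  0.112 ] [ 0.591  -0.1853  0.112 ]
[ 1.2321  0.4692 -0.0486  1.5332  0.0241  1.141  -0.0823]
```

```bash
python3 - <<'E'
from h import *
import cv2
np.set_printoptions(precision=4,suppress=True)
yaw=np.radians(-18.5); p=[0.594,-0.186]
best=None
for y in (yaw,yaw+np.pi,yaw+np.pi/2,yaw-np.pi/2):
    q=[0,np.cos(y/2),np.sin(y/2),0]; j=inverse_kinematics([*p,.22],q); print(round(y,2),j)
    if j is not None and y in (yaw,yaw+np.pi):
        d=np.abs(np.array(j)-read_joints()).max()
        if best is None or d<best[0]: best=(d,q)
q=best[1]; print(q)
gripper_to(0.0)
line_to([0.206,-0.643,0.30])
move_to([*p,.22],q)
print(read_time_s(),read_tool_pos(),read_wrist_force(),read_width())
c=read_camera("wrist"); cv2.imwrite("pics/w1.png",cv2.cvtColor(c["frame"],cv2.COLOR_RGB2BGR))
c=read_camera("top"); cv2.imwrite("pics/t1.png",cv2.cvtColor(c["frame"],cv2.COLOR_RGB2BGR))
np.save("q.npy",q)
E
```

```text
-0.32 [ 0.3805  0.3936 -0.1943  1.6606  0.0834  1.0955 -1.7312]
2.82 [ 0.7442  0.478  -0.7107  1.6385  0.3349  1.1507  1.1985]
1.25 [ 0.6128  0.4347 -0.5157  1.6462  0.2326  1.1223 -0.2874]
-1.89 [ 0.9972  0.6648 -1.1769  1.6251  0.6351  1.2879  2.5281]
[0, np.float64(0.1607425656038261), np.float64(0.9869963665602319), 0]
4.5583 [ 0.5937 -0.1875  0.2199] [ 0.2717 -0.5614  0.8211] 0.0014513668146557258
```

View pics/w1.png

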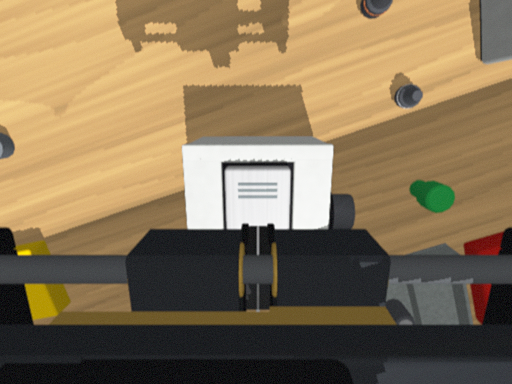

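The wrist view shows the lamp hatch with its ridges at about (258,190), tube at right (342,212). The shut fingers (column 258) are on the hatch's midline. I'll check it by ray, then press.

```bash
python3 - <<'E'
from h import *
np.set_printoptions(precision=4,suppress=True)
p=[0.594,-0.186]
pos=read_tool_pos(); q=read_eef_rot(); c=read_camera("wrist")
M=np.array(c["tool_from_camera"]); r=R.from_quat([q[1],q[2],q[3],q[0]])
o=r.apply(M[:3,3])+pos; d=r.apply(M[:3,:3]@np.linalg.inv(c["intrinsics"])@[258,190,1])
print("ridge",o+d*(.112-o[2])/d[2])
t=read_time_s()
line_to([*p,.125],max_speed=.08)
f0=np.array(read_wrist_force()); z=.118
while z>.1025:
    hit=line_to([*p,.1005],max_speed=.025,contact_N=8)
    tp=read_tool_pos(); f=np.array(read_wrist_force())-f0
    print(hit,tp,f,read_time_s()); break
E
```

```text
ridge [ 0.5925 -0.1874  0.112 ]
True [ 0.5936 -0.1859  0.1074] [1.0986 0.6024 2.8099] 6.75
```

```bash
cat >> h.py <<'E'
def press(p,f0,zmin=.1005):
    z=read_tool_pos()[2]
    while z>zmin:
        z-=.001
        line_to([*p,z],max_speed=.02); sleep(.05)
        f=np.array(read_wrist_force())-f0; tp=read_tool_pos()
        print("z",tp[2],"f",f,"t",read_time_s())
        if f[2]>8: break
E
python3 - <<'E'
from h import *
np.set_printoptions(precision=4,suppress=True)
p=[0.594,-0.186]
f0=np.array([.27,-.56,.82])
press(p,f0)
E
```

```text
z 0.10629509483074107 f [-0.9     1.2335  2.1545] t 7.05
z 0.10529226846737802 f [-2.2073  1.2298  1.5733] t 7.35
z 0.10504279026315907 f [-4.86    0.7957  6.6788] t 7.65
z 0.10493415043731841 f [-6.0583  0.9396 11.2943] t 7.95
```

The hard stop was felt at z≈0.105 (11 N). Releasing now.

```bash
python3 - <<'E'
from h import *
import cv2
np.set_printoptions(precision=4,suppress=True)
p=[0.594,-0.186]
line_to([*p,.21],max_speed=.15); sleep(.6)
print(read_tool_pos(),read_wrist_force(),read_time_s())
for n in ("scene","wrist"):
    c=read_camera(n); f=cv2.cvtColor(c["frame"],cv2.COLOR_RGB2BGR)
    if n=="scene": f=cv2.resize(f[185:345,140:340],None,fx=3,fy=3)
    cv2.imwrite(f"pics/{n}2.png",f)
E
```

```text
[ 0.594 -0.186  0.21 ] [ 0.43   -0.052   0.5952] 9.4083
```

View pics/scene2.png

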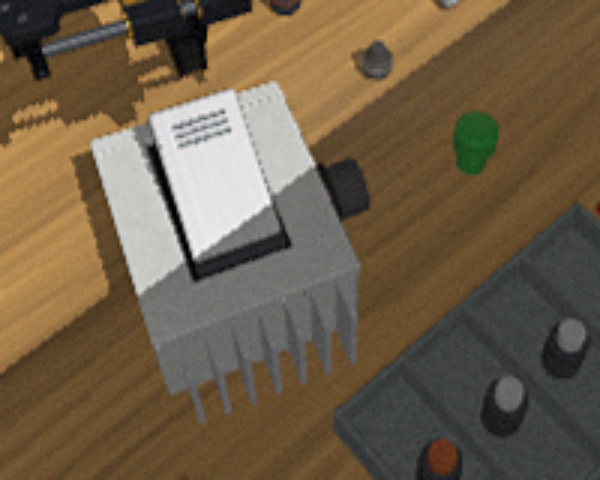

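View pics/wrist2.png

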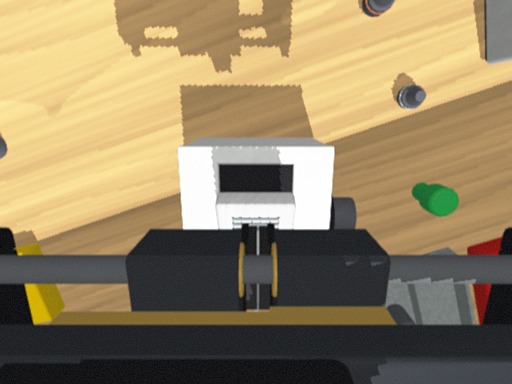

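The hatch stands open: in the scene view its panel is raised above the housing, and in the wrist view the dark opening shows at (256,178). Now the second press, following the press point's arc.

```bash
python3 - <<'E'
from h import *
import cv2
np.set_printoptions(precision=4,suppress=True)
p=np.array([0.594,-0.186]); u=np.array([.948,-.317])
line_to([*(p+.011*u),.165],max_speed=.12)
f0=np.array(read_wrist_force())
line_to([*(p+.009*u),.140],max_speed=.06); print(read_tool_pos(),np.array(read_wrist_force())-f0,read_time_s())
line_to([*(p+.001*u),.110],max_speed=.06); print(read_tool_pos(),np.array(read_wrist_force())-f0,read_time_s())
press(p+.001*u,f0,.1015)
line_to([*p,.22],max_speed=.12); sleep(.5)
print(read_time_s(),read_wrist_force())
for n in ("scene","wrist"):
    c=read_camera(n); f=cv2.cvtColor(c["frame"],cv2.COLOR_RGB2BGR)
    if n=="scene": f=cv2.resize(f[100:300,140:340],None,fx=2.9,fy=2.9)
    cv2.imwrite(f"pics/{n}3.png",f)
E
```

```text
[ 0.6024 -0.1888  0.1398] [-0.5383  0.4229  1.8878] 10.6083
[ 0.5949 -0.1863  0.1099] [ 0.5463 -0.2479  2.6796] 11.275
z 0.10899380110143944 f [-0.1738  1.2992  3.1031] t 11.575
z 0.107839506169927 f [-1.0865  0.1079  2.95  ] t 11.875
z 0.10681107862416742 f [-0.4383  0.3504  3.6902] t 12.175
z 0.10579897465795363 f [-2.0789  0.6686  2.7832] t 12.475
z 0.10526480960563268 f [-2.643  -0.0137  6.0372] t 12.775
z 0.10508328802312504 f [-4.5399  1.0232 11.504 ] t 13.075
14.6917 [-0.0632  0.2616  0.0049]
```

View pics/scene3.png

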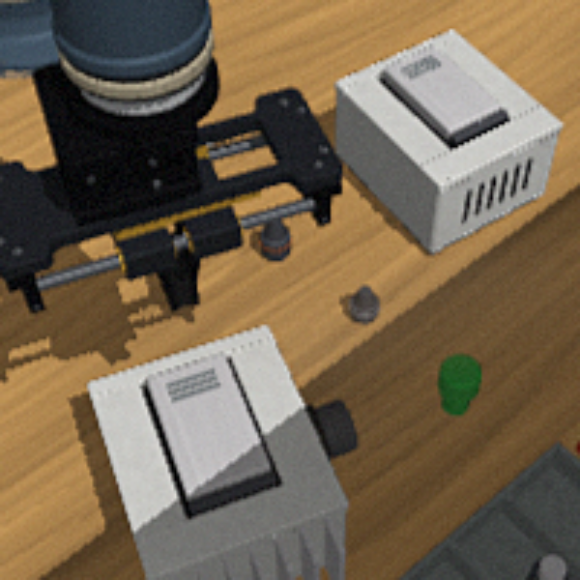

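View pics/wrist3.png

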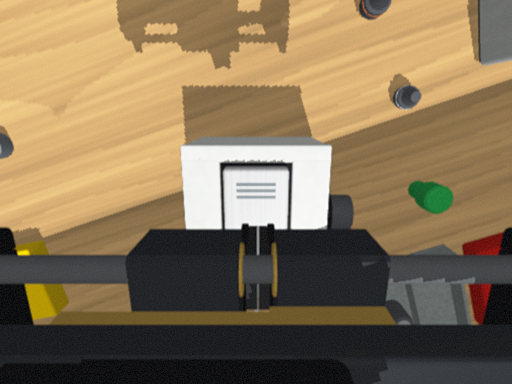

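The lamp hatch is flat again: in the wrist view the ridges are back at (256,190), as in the first picture. The supply box hatch is flat too. The hand is clear, with no force on the wrist.

```bash
python3 -c "
from workcell import *
finish_job(); print(read_time_s())"
```

```text
the job is handed in; nothing more can be done
the job is handed in; nothing more can be done
```

I cycled the lamp house hatch and handed the job in at about 15 s of robot time.

- **First press:** I pressed the hatch down to its hard stop, at a measured z of 0.105 m and about 11 N. I then took the hand off, and it sprang up and stood open by itself, as the scene and wrist pictures both showed.
- **Second press:** I pressed it to the same stop, again at about 11 N, and let go. It stayed flat, with the ridges back in the wrist view where they were before the first press.
- **Last checks:** The hand was clear of the housing with about 0 N on the wrist. The supply box was never touched and its hatch is shut.

**What didn't match:**
- Both presses went over the suggested 8 N, ending at about 11 N because I stepped down 1 mm at a time.
- The first descent's 8 N contact stop triggered early, at z = 0.107 m and under 3 N of steady force. I went on in the 1 mm steps.
- The stop was felt 1 mm higher than the 104 mm given, which is within the calibration error.

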